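# Wind a bench jack up to the height pointer

## Robot

A 6-joint arm with a two-finger parallel gripper is mounted at the origin on the work surface. World frame = base frame: x ahead of the robot, y to its left, z up, the work surface at z = 0. Lengths are in m, angles in rad, forces in N, time in s.
With the tool pointing down it reaches from about 0.35 to 0.975 m from the base axis. Payload 4.9 kg.
Tool frame: the origin (TCP) lies midway between the tips of the shut fingers; the grasp point (between the pads) lies 19 mm behind it; z points along the fingers, y is the line along which they close (so a half turn about z gives the same grasp; the last joint's range is limited). The gripper opens to 85 mm and grips with 20 to 120 N. Pads are 22 mm wide; open, the fingers measure 114 mm over their backs; the gripper's body (76 mm by 85 mm) begins 54 mm behind the grasp point. The pads swing forward as they close: fully open they stand 13 mm farther back than shut.
Start: joints at [-1.358, 0.053, 1.613, -0, 1.476, -0.119], TCP at [0.204, -0.591, 0.231] pointing down, gripper open.
Joint ranges: [-3.01, 3.01], [-1.01, 2.22], [0.06, 2.58], [-1.02, 4.17], [0.09, 2.62], [-3.14, 3.14]. Speed limits (rad/s): [2.57, 2.57, 3.14, 3.14, 3.14, 3.14].

## Interface

Orientations are given as a unit quaternion [w, x, y, z].
In Python, from plant import state, grab_frame, job_done, cut_out, place_of gives the robot as it stands.
- The arm moves only by the tool jog_arm, never from a script. Its argument "motion" is text: rows parted by semicolons, each of 7 numbers parted by spaces: the opening in per cent of the stroke, from 0 (shut) to 100 (fully open), then the shift along the tool's x, y, z as a fraction of full scale, then the turn, a rotation vector about the tool's x, y, z as a fraction of full scale. A call has exactly 5 rows; each row is the pose to reach, as a shift and turn from the pose commanded when the call began, along the tool's axes at that moment; what a row does not reach only later rows make up. Full scale, the value 1, is 50 cm for a shift and 1.5 rad for a turn. A row lasts 1/8 s, in which the tool goes at most 62.5 mm and 10.7 degrees, less where a joint would pass 70% of its speed; a pose out of reach is approached as far as the arm can. A call with a number of a shift or a turn outside -1 to 1 is refused whole. A call with a gripper value outside its range is refused whole. The fingers move at their own pace and stop on an object; the grip force is fixed at half the most. Time passes only in rows, so rows that repeat a pose let the fingers close, or fill a call up. It gives the time, the measured TCP pose, the force, the opening and the grip force at its end, in the units of the state.
- state(): the state, without advancing time (a new reading comes with each control period).
- grab_frame(name): name is "scene" or "top"; returns a dict with "color" (420x560x3 uint8, red, green, blue), "range_z" (420x560 float32, m along the optical axis (not along the pixel's ray), 0 where there is no reading), "intrinsics" (3x3 intrinsics, pixels), "world_from_camera" (4x4, takes a point from camera to world coordinates). Camera axes: x right, y up, looking along -z (the intrinsics and any distortion apply to the point x, -y, -z); pixel columns grow to the right and rows downward; lengths in m; the calibration is good to about 2 mm. A picture is of the moment at which its call begins.
- job_done(): hands the job in; it is judged then, once.
Trained networks look in the newest picture that a camera, given by its name, has taken for a name from the list of things; names that differ only in an ending like _2 or _b are one class to them, and where a whole thing is asked for, a point or a joint stands for the part that bears it (a point fixed in the world has none). Each returns a list of dicts, best first, with "p" (0 to 1); they miss things now and then, are a little off and sometimes report something else, mostly with a low value. They report only what shows in the picture. A call takes as long as a camera call.
- cut_out(camera, thing): "pixels" (420x560 bool, what is visible of it).
- place_of(camera, thing): "at" ([x, y, z] in m, in world coordinates, good to about 4 mm: a listed point, or the origin of a listed thing).
The state is a dict: "time": time; "joint_pos": joint angles; "joint_vel": joint speeds; "joint_efforts": joint torques, N m; "tool_pos": TCP position; "tool_rot": TCP orientation; "contact_force": force on the tool from outside, world axes, zero at the start; "ft_torque": the same for the moment, N m; "gripper_width": opening from 0.0 (shut) to 1.0 (fully open); "grasp_force": force on a finger pad.
Only numpy, scipy, OpenCV 4.12 (cv2) and the standard library are available. Lean on these libraries where they do the work, as an engineer would, in place of code of your own. Each camera call takes 0.05 s, during which the arm holds its last target. There are 200 camera calls.

## Task

Fit the loose crank onto the square spindle of the bench jack, feeling for the angle at which its socket drops fully home, and wind it clockwise by its handle until the top of the clamped aluminium frame is level with the tip of the height pointer. Never force the crank against the jack, keep off the frame and the pointer and leave the other things where they are; at the end leave the crank sitting fully down on the spindle.

Things in the scene. Friction and masses are not known exactly. Their poses are not given: they have to be found in the camera images.
- jack: Fixed grey screw jack, origin on the table under the spindle axis, z up, +y towards its lift table. Base plate 130 x 390 mm, gear housing 90 x 90 x 68 mm at the spindle. Turned clockwise seen from above, the spindle raises the table 12 mm a turn, at once (back lowers it); it takes about 0.1 N m either way (1.5 N at the crank handle) and stays where left
- seat (a point): Fixed point on the spindle axis, on its collar (40 mm across), 74 mm above the table: the fully fitted crank's underside rests here. Above it the drive square, 16 x 16 mm, 20 mm tall, then a round pilot tip 15.6 mm across, 7 mm tall, tapering to 10 mm. Axes are the jack's: the square's own angle may be anything and is not measured
- crank: Loose steel crank, about 0.4 kg, upright on its hub. Origin: centre of the hub's underside; z up, x along the arm to the handle. Hub 38 x 38 x 32 mm; arm 18 mm wide, z 32 to 42, x -11 to 79. Over the hub a gripping boss 24 x 24 mm, z 42 to 68, sides parallel to x and y. At x = 65 a black ball knob, 30 mm in diameter, on a neck, centre at z = 66, spinning freely about its upright pin
- socket (a point): Mouth of the crank's socket, same pose as crank. The socket is open below, 18 mm square, 28 mm deep, sides parallel to the crank's x and y, so it drops over the drive square at four angles, each give or take 7 degrees; at any other angle it passes the pilot tip and rests on the square, 20 mm above the seat. Once on, it has that 7 degrees of play; press with a few N only
- handle (a point): Centre of the crank's black handle ball (30 mm), 66 mm above the crank's underside, 65 mm from the socket axis; axes as the crank's
- platen: Lift table of the jack: steel plate 150 x 130 x 12 mm, 210 mm along the jack's +y from the spindle axis, with an aluminium frame section 180 x 138 x 30 mm clamped on it. Origin: centre of the plate's underside, z up. It moves only up and down
- frame_top (a point): Middle of the top edge of the frame's side next to the pointer, 42 mm above the lift table's origin; it is to be brought level with pointer_tip. At the start it is 12 to 27 mm lower
- pointer_tip (a point): Tip of the level steel pointer, on its axis, beside the frame; the pointer is clamped on a round upright 190 mm tall at the far end of the jack (jack's y = 313 mm) and keeps its height
- vblock: Bystander: steel block 50 x 50 x 42 mm with a slot along its top, may stand where the crank could have stood. Origin: centre of the underside
- spanner: Bystander: spanner 150 mm long lying beside the jack. Origin: centre of the underside
- driver: Bystander: screwdriver lying on the table. Origin: centre of the underside
- wipe_bottle: Bystander: white plastic bottle 56 mm in diameter, 130 mm tall, beyond the jack. Origin: centre of the underside

How it is judged:
By the outcome, as a careful person would: the job done as asked, in the order asked, and still so for the second after the job is handed in, with the robot touching nothing.
It also fails if it takes over 72 s, if anything falls off the work surface, if the arm or the gripper's body presses on something with over 40 N, if the wrist force passes 120 N, or if a joint passes its speed limit or range.

## Working session

There is one attempt and no reset: what is moved stays moved. The work goes in short steps, Python scripts to look and compute and a tool call to move; the robot and the scene stay as the last step left them, time stands still between calls to the robot, and variables do not carry over. Pictures are saved under pics/ and viewed, at most 10 in all, crops included, and the job is handed in when it is done.

Besides the shell and the picture viewer there is one more tool, called as a command line: name --argument value ..., lists and objects as JSON in quotes. jog_arm: Moves the arm, as the interface text tells. Shift numbers are shares of 50 cm and turn numbers shares of 1.5 rad, none past 1 either way. Its arguments: {"type":"object","properties":{"motion":{"type":"string"}},"required":["motion"]}

```bash
mkdir -p pics; python3 - <<'E'
from plant import *
import cv2,numpy as np
ims=[]
for c in("scene","top"):
    f=grab_frame(c); cv2.imwrite(f"pics/{c}0.png",f["color"][:,:,::-1]); np.savez(f"{c}0.npz",**f)
    for t in ["crank","jack","seat","socket","handle","platen","frame_top","pointer_tip","vblock","spanner","driver","wipe_bottle"]:
        print(c,t,[(np.round(d["at"],4).tolist(),round(d["p"],2)) for d in place_of(c,t)[:2]])
print(state())
E
```

```text
scene crank [([0.424, -0.3007, -0.0027], 0.81)]
scene jack [([0.4992, -0.053, 0.0007], 0.76), ([0.4178, 0.2145, 0.1546], 0.75)]
scene seat [([0.4966, -0.0535, 0.0719], 0.74)]
scene socket [([0.4236, -0.2998, 0.0031], 0.64), ([0.5001, -0.0529, 0.0014], 0.57)]
scene handle [([0.3759, -0.2589, 0.0687], 0.83)]
scene platen [([0.436, 0.152, 0.0821], 0.8), ([0.4244, -0.3023, -0.0009], 0.59)]
scene frame_top [([0.4188, 0.2154, 0.1301], 0.84)]
scene pointer_tip [([0.4171, 0.213, 0.1536], 0.6)]
scene vblock [([0.5832, -0.2825, -0.0022], 0.88)]
scene spanner [([0.3518, 0.0142, -0.0021], 0.58), ([0.6087, 0.1366, -0.0006], 0.27)]
scene driver [([0.5683, -0.4417, 0.0049], 0.62)]
scene wipe_bottle [([0.6072, 0.1357, 0.0004], 0.7), ([0.5824, -0.2801, -0.0006], 0.31)]
top crank [([0.429, -0.304, 0.0005], 0.93)]
top jack [([0.5006, -0.0538, -0.0028], 0.57)]
top seat [([0.4934, -0.0553, 0.077], 0.77)]
top socket [([0.4257, -0.3086, 0.0003], 0.77), ([0.579, -0.2827, 0.001], 0.55)]
top handle [([0.4203, 0.2156, 0.1519], 0.74), ([0.377, -0.2572, 0.0688], 0.67)]
top platen [([0.4378, 0.1502, 0.0928], 0.73
[... 311 characters left out ...]
int_pos': array([-1.35799635e+00,  5.27157001e-02,  1.61293785e+00, -1.35454431e-05,
        1.47598431e+00, -1.19004516e-01]), 'joint_vel': array([ 0.00043015,  0.00134149,  0.00051472,  0.00023038,  0.00023567,
       -0.00021564]), 'joint_efforts': array([-6.26599322e-04, -3.93678010e+01, -3.70452619e+01, -1.70564090e-04,
        6.44257852e-04,  8.98787562e-06]), 'tool_pos': array([ 0.20358101, -0.59088132,  0.23127119]), 'tool_rot': array([-2.22635767e-05,  9.86269652e-01,  1.65142887e-01, -7.79458738e-06]), 'contact_force': array([-0.67883653,  1.01683444, -0.1298221 ]), 'ft_torque': array([ 0.01398551,  0.02852182, -0.01412495]), 'grasp_force': 0.0, 'gripper_width': 0.999595719050568}
```

View pics/scene0.png

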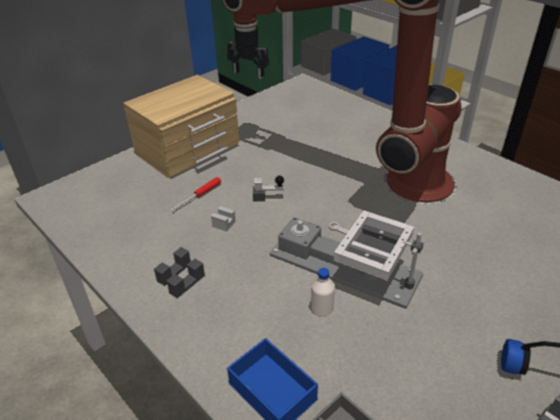

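View pics/top0.png

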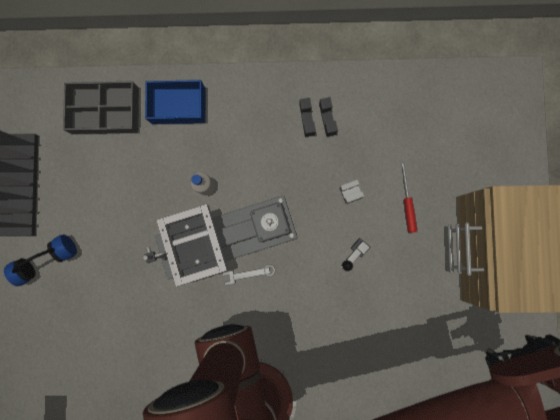

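The crank stands near top-view pixel (357,252) with its knob at (348,265), and the spindle is at (269,222). The frame is at (192,245) with the pointer upright at (152,256). Next I refine these positions from the depth data.

```bash
cat > h.py <<'E'
import numpy as np,cv2
def cloud(f):
    K=f["intrinsics"];T=f["world_from_camera"];z=f["range_z"]
    v,u=np.mgrid[:z.shape[0],:z.shape[1]]
    P=np.stack([(u-K[0,2])/K[0,0]*z,-(v-K[1,2])/K[1,1]*z,-z],-1)@T[:3,:3].T+T[:3,3]
    P[z==0]=np.nan
    return P
def near(P,c,r,z0,z1):
    m=(np.hypot(P[...,0]-c[0],P[...,1]-c[1])<r)&(P[...,2]>z0)&(P[...,2]<z1)
    return m
E
python3 - <<'E'
from h import *
for c in("scene","top"):
    f=np.load(c+"0.npz"); P=cloud(f)
    print(c,"res mm",np.nanmean(f["range_z"])/f["intrinsics"][0,0]*1000, "cam",f["world_from_camera"][:3,3].round(2))
    for nm,ctr,r,z0,z1 in[("boss",(.426,-.303),.025,.06,.08),("arm",(.40,-.28),.06,.034,.05),("knob",(.3765,-.258),.02,.055,.1),("tip",(.4966,-.054),.014,.085,.12),("collar",(.4966,-.054),.022,.070,.08),("housing",(.4966,-.054),.09,.06,.070),("table",(.45,-.42),.05,-.02,.02)]:
        m=near(P,ctr,r,z0,z1);Q=P[m]
        if len(Q): print(nm,len(Q),"mean",Q.mean(0).round(4),"mid",((Q.max(0)+Q.min(0))/2).round(4),"ext",np.ptp(Q,0).round(3),"z95",np.percentile(Q[:,2],90).round(4))
        if nm in("boss","housing","collar") and len(Q)>5:
            b=cv2.minAreaRect((Q[:,:2]*1000).astype(np.float32));print("   rect",np.round(b[0],1),np.round(b[1],1),round(b[2],1))
f=np.load("top0.npz");a=f["color"][195:285,235:385,::-1];cv2.imwrite("pics/z0.png",cv2.resize(a,None,fx=5,fy=5,interpolation=cv2.INTER_CUBIC))
E
```

```text
scene res mm 3.5208034163908613 cam [1.24 0.69 1.  ]
boss 52 mean [ 0.4269 -0.3009  0.0668] mid [ 0.4264 -0.3006  0.0658] ext [0.032 0.031 0.012] z95 0.0703
   rect [ 426.7 -301.4] [28.1 21.6] 48.4
arm 146 mean [ 0.4033 -0.2756  0.0408] mid [ 0.4033 -0.2834  0.042 ] ext [0.081 0.076 0.016] z95 0.0454
knob 75 mean [ 0.3824 -0.2542  0.0717] mid [ 0.3803 -0.2573  0.0701] ext [0.03  0.028 0.029] z95 0.08
tip 38 mean [ 0.501  -0.0479  0.0957] mid [ 0.5002 -0.0479  0.0951] ext [0.019 0.014 0.019] z95 0.1026
collar 75 mean [ 0.5014 -0.0497  0.0743] mid [ 0.4976 -0.0526  0.0751] ext [0.041 0.038 0.01 ] z95 0.077
   rect [499.8 -52. ] [34.2 40.8] 35.1
housing 548 mean [ 0.5068 -0.0423  0.0667] mid [ 0.5    -0.0478  0.065 ] ext [0.109 0.105 0.01 ] z95 0.0695
   rect [501.4 -48.3] [93.7 90. ] 16.5
table 441 mean [ 0.4505 -0.4181  0.0009] mid [ 0.4504 -0.4203  0.0063] ext [0.097 0.098 0.026] z95 0.0037
top res mm 3.0504989189180174 cam [ 0.43 -0.11  1.24]
boss 85 mean [ 0.4232 -0.3022  0.0671] mid [ 0.4237 -0.3019  0.0661] ext [0.03  0.03  0.012] z95 0.0697
   rect [ 423.1 -302.6] [24.2 23.2] 47.2
arm 109 mean [ 0.4022 -0.2833  0.0401] mid [ 0.4005 -0.2863  0.0419] ext [0.066 0.082 0.015] z95 0.0439
knob 97 mean [ 0.3754 -0.2581  0.075 ] mid [ 0.3747 -0.2586  0.0723] ext [0.027 0.027 0.022] z95 0.0801
tip 35 mean [ 0.4961 -0.0504  0.0977] mid [ 0.4964 -0.0494  0.0953] ext [0.019 0.019 0.017] z95 0.1021
collar 116 mean [ 0.4963 -0.053   0.073 ] mid [ 0.4975 -0.0523  0.0742] ext [0.041 0.038 0.008] z95 0.0758
   rect [496.7 -52.7] [38.9 40.2] 62.5
housing 824 mean [ 0.496  -0.0513  0.0663] mid [ 0.4968 -0.0503  0.065 ] ext [0.104 0.107 0.01 ] z95 0.0691
   rect [496.5 -50.5] [90.1 89.7] 16.7
table 929 mean [ 4.486e-01 -4.184e-01 -4.000e-04] mid [ 0.449  -0.4203  0.0057] ext [0.097 0.099 0.028] z95 0.0026
```

View pics/z0.png

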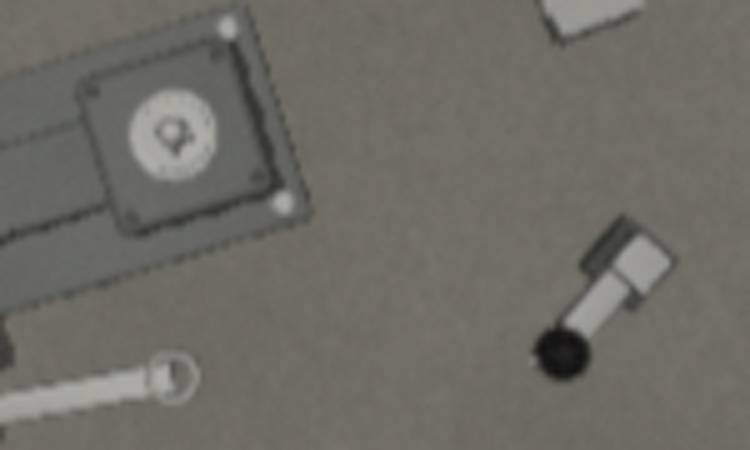

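jog_arm --motion "100 0.1 -0.066 0 0 0 -0.12;100 0.2 -0.132 0 0 0 -0.24;100 0.3 -0.2 0 0 0 -0.36;100 0.4 -0.265 0 0 0 -0.48;100 0.5 -0.33 0 0 0 -0.6"

```text
time: 1.92
tool_pos: [0.3871, -0.3519, 0.2316]
tool_rot: [0.0, 0.815, 0.58, 0.0]
contact_force: [0.5, 0.7, -0.5]
gripper_width: 0.998
grasp_force: 0.0
```

```bash
cat > go.py <<'E'
import sys,numpy as np
from plant import state
from scipy.spatial.transform import Rotation as R
# shift and turn (in move units) from the current pose to x y z yaw(tool x, deg), tool pointing down
def go(x,y,z,yaw,s=None):
    s=s or state(); q=s["tool_rot"]; A=R.from_quat([q[1],q[2],q[3],q[0]])
    B=R.from_euler("z",yaw,degrees=True)*R.from_euler("x",180,degrees=True)
    sh=A.inv().apply(np.array([x,y,z])-s["tool_pos"])/.5
    tr=(A.inv()*B).as_rotvec()/1.5
    m=A.as_matrix()
    print("t",round(s["time"],2),"pos",s["tool_pos"].round(4),"yaw",np.degrees(np.arctan2(m[1,0],m[0,0])).round(1),"j6",s["joint_pos"][5].round(2),"F",s["contact_force"].round(1),"w",round(s["gripper_width"],3),"gf",round(s["grasp_force"],1))
    print("shift",sh.round(3),"turn",tr.round(3))
if __name__=="__main__": go(*map(float,sys.argv[1:]))
E
python3 go.py .425 -.302 .14 137.5
```

```text
t 1.93 pos [ 0.3871 -0.3519  0.2316] yaw 70.9 j6 -0.55 F [ 0.5  0.7 -0.5] w 0.998 gf 0.0
shift [0.119 0.039 0.183] turn [ 0.     0.    -0.775]
```

jog_arm --motion "100 0.03 0.01 0.03 0 0 -0.12;100 0.06 0.02 0.06 0 0 -0.24;100 0.09 0.03 0.1 0 0 -0.36;100 0.119 0.039 0.14 0 0 -0.48;100 0.119 0.039 0.183 0 0 -0.6"

```text
time: 2.55
tool_pos: [0.425, -0.3032, 0.1394]
tool_rot: [0.0, 0.48, 0.877, -0.0]
contact_force: [1.3, -0.2, -0.1]
gripper_width: 1.001
grasp_force: 0.0
```

```bash
python3 go.py .425 -.302 .10 137.5
```

```text
t 2.55 pos [ 0.425  -0.3032  0.1394] yaw 122.6 j6 -1.33 F [ 1.3 -0.2 -0.1] w 1.001 gf 0.0
shift [0.002 0.001 0.079] turn [ 0.     0.    -0.174]
```

jog_arm --motion "60 0.002 0.001 0.02 0 0 -0.1;60 0.002 0.001 0.05 0 0 -0.174;60 0.002 0.001 0.1 0 0 -0.174;60 0.002 0.001 0.15 0 0 -0.174;60 0.002 0.001 0.18 0 0 -0.174"

```text
time: 3.18
tool_pos: [0.4238, -0.3023, 0.0485]
tool_rot: [-0.001, 0.366, 0.931, 0.0]
contact_force: [-0.5, -0.9, -0.0]
gripper_width: 0.6
grasp_force: 0.0
```

```bash
python3 go.py .425 -.302 .039 137.5; python3 - <<'E'
from h import *
from plant import grab_frame
f=grab_frame("scene");a=f["color"][130:240,200:340,::-1];cv2.imwrite("pics/g1.png",cv2.resize(a,None,fx=5,fy=5,interpolation=cv2.INTER_CUBIC))
E
```

```text
t 3.17 pos [ 0.4238 -0.3023  0.0485] yaw 137.1 j6 -1.58 F [-0.5 -0.9 -0. ] w 0.6 gf 0.0
shift [-0.001  0.002  0.019] turn [ 0.    -0.001 -0.005]
```

View pics/g1.png

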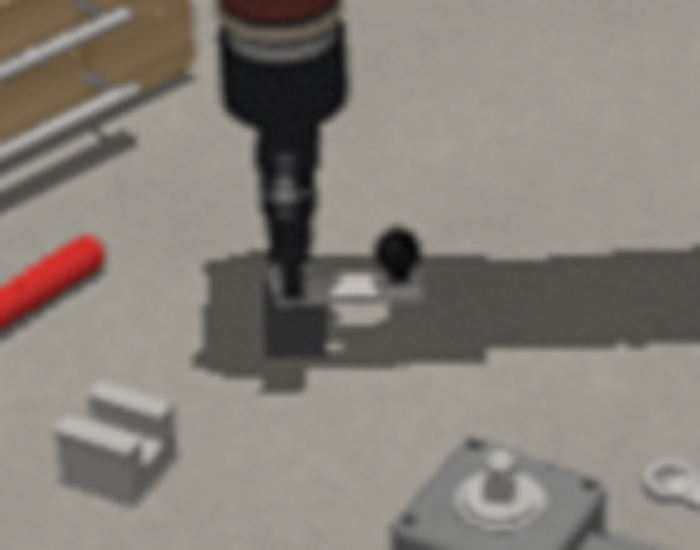

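The fingers (crop pixel ~290,270) straddle the boss above the hub, and the knob at (398,250) is clear. I'll lower a little and close.

jog_arm --motion "60 -0.001 0.002 0.017 0 0 -0.005;25 -0.001 0.002 0.017 0 0 -0.005;0 -0.001 0.002 0.017 0 0 -0.005;0 -0.001 0.002 0.017 0 0 -0.005;0 -0.001 0.002 0.017 0 0 -0.005"

```text
time: 3.85
tool_pos: [0.4258, -0.3028, 0.0421]
tool_rot: [0.001, 0.362, 0.932, -0.0]
contact_force: [-0.1, -1.0, 1.2]
gripper_width: 0.272
grasp_force: 61.3
```

```bash
python3 go.py .425 -.302 .2 137.5
```

```text
t 3.85 pos [ 0.4258 -0.3028  0.0421] yaw 137.5 j6 -1.59 F [-0.1 -1.   1.2] w 0.272 gf 61.3
shift [ 0.002  0.    -0.316] turn [-0.     0.001  0.   ]
```

jog_arm --motion "0 0 0 -0.06 0 0 0;0 0 0 -0.12 0 0 0;0 0 0 -0.18 0 0 0;0 0 0 -0.24 0 0 0;0 0 0 -0.3 0 0 0"

```text
time: 4.47
tool_pos: [0.4247, -0.3016, 0.191]
tool_rot: [-0.001, 0.362, 0.932, 0.001]
contact_force: [0.8, 0.0, -3.4]
gripper_width: 0.264
grasp_force: 60.5
```

```bash
python3 go.py .498 -.0515 .19 137.5
```

```text
t 4.47 pos [ 0.4247 -0.3016  0.191 ] yaw 137.5 j6 -1.59 F [ 0.8  0.  -3.4] w 0.264 gf 60.5
shift [0.229 0.468 0.003] turn [ 0.    -0.002  0.   ]
```

jog_arm --motion "0 0.045 0.09 0 0 0 0;0 0.1 0.2 0 0 0 0;0 0.15 0.31 0 0 0 0;0 0.2 0.41 0 0 0 0;0 0.229 0.468 0 0 0 0"

```text
time: 5.1
tool_pos: [0.4983, -0.0497, 0.1901]
tool_rot: [-0.001, 0.361, 0.933, 0.0]
contact_force: [-0.3, -0.2, -3.4]
gripper_width: 0.27
grasp_force: 60.8
```

jog_arm --motion "0 0 0 0 0 0 0;0 0 0 0.015 0 0 0;0 0 0 0.03 0 0 0;0 0 0 0.03 0 0 0;0 0 0 0.03 0 0 0"

```text
time: 5.72
tool_pos: [0.4987, -0.053, 0.1762]
tool_rot: [-0.0, 0.363, 0.932, -0.0]
contact_force: [0.1, -0.9, -2.9]
gripper_width: 0.273
grasp_force: 60.8
```

```bash
python3 go.py .498 -.0515 .15 137.5; python3 - <<'E'
from h import *
from plant import *
for c in("scene","top"):
    f=grab_frame(c);P=cloud(f);np.savez(c+"1.npz",**f)
    for t in("crank","socket","handle","seat"):
        print(c,t,[(np.round(d["at"],4).tolist(),round(d["p"],2)) for d in place_of(c,t)[:2]])
    for d in cut_out(c,"handle")[:1]:
        Q=P[d["pixels"]];Q=Q[(Q[:,2]>.15)&(Q[:,2]<.22)];print(c,len(Q),Q.mean(0).round(4),((Q.max(0)+Q.min(0))/2).round(4),Q.max(0).round(4))
f=np.load("scene1.npz")
a=f["color"][170:270,240:360,::-1];cv2.imwrite("pics/s1.png",cv2.resize(a,None,fx=5,fy=5,interpolation=cv2.INTER_CUBIC))
E
```

```text
t 5.72 pos [ 0.4987 -0.053   0.1762] yaw 137.5 j6 -1.08 F [ 0.1 -0.9 -2.9] w 0.273 gf 60.8
shift [0.003 0.001 0.052] turn [-0. -0. -0.]
scene crank [([0.4979, -0.053, 0.1312], 0.65)]
scene socket [([0.4975, -0.0489, 0.1378], 0.58)]
scene handle [([0.4483, -0.0084, 0.2005], 0.89)]
scene seat [([0.4974, -0.0532, 0.0696], 0.55)]<stdin>:8: RuntimeWarning: Mean of empty slice.
  ret = um.true_divide(
Traceback (most recent call last):
ValueError: zero-size array to reduction operation maximum which has no identity
```

```bash
python3 - <<'E'
from h import *
from plant import *
f=grab_frame("top");np.savez("top1.npz",**f)
for c,k0,tip in(("scene",[.3803,-.2573],None),("top",[.3747,-.2586],None)):
    f=np.load(c+"1.npz");P=cloud(f);col=f["color"].max(-1)
    m=near(P,(.450,-.008),.03,.175,.225)&(col<70);Q=P[m]
    print(c,len(Q),"knob now mid",((Q.max(0)+Q.min(0))/2).round(4),np.ptp(Q,0).round(4),"mean",Q.mean(0).round(4))
    f=np.load(c+"0.npz");P=cloud(f);col=f["color"].max(-1)
    m=near(P,(.378,-.257),.03,.052,.1)&(col<70);Q=P[m]
    print(c,len(Q),"knob before mid",((Q.max(0)+Q.min(0))/2).round(4),np.ptp(Q,0).round(4),"mean",Q.mean(0).round(4))
f=np.load("scene1.npz")
a=f["color"][170:270,240:360,::-1];cv2.imwrite("pics/s1.png",cv2.resize(a,None,fx=5,fy=5,interpolation=cv2.INTER_CUBIC))
E
python3 go.py .498 -.0515 .15 137.5
```

```text
scene 102 knob now mid [ 0.4535 -0.0032  0.1969] [0.0254 0.0198 0.0396] mean [ 0.4563 -0.0025  0.2038]
scene 61 knob before mid [ 0.3812 -0.2538  0.0688] [0.0275 0.0212 0.0318] mean [ 0.3826 -0.252   0.072 ]
top 115 knob now mid [ 0.4504 -0.0141  0.197 ] [0.0272 0.037  0.0421] mean [ 0.4506 -0.0097  0.2089]
top 85 knob before mid [ 0.3761 -0.2587  0.0729] [0.0241 0.0268 0.0212] mean [ 0.3763 -0.2581  0.0759]
t 6.08 pos [ 0.499  -0.0524  0.1765] yaw 137.5 j6 -1.08 F [ 0.1  1.1 -4.8] w 0.264 gf 60.8
shift [0.003 0.    0.053] turn [0. 0. 0.]
```

View pics/s1.png

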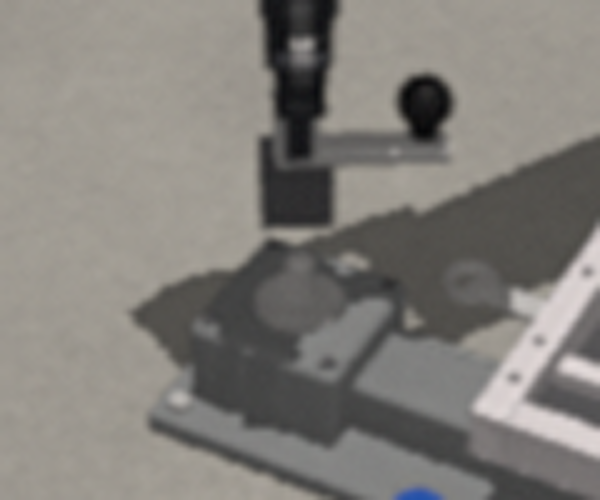

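The crank is held level with its hub (crop 298,190) right above the spindle (298,265). I'll lower it gently onto the pilot.

jog_arm --motion "0 0 0 0.03 0 0 0;0 0 0 0.055 0 0 0;0 0 0 0.062 0 0 0;0 0 0 0.066 0 0 0;0 0 0 0.07 0 0 0"

```text
time: 6.7
tool_pos: [0.4992, -0.0525, 0.1416]
tool_rot: [0.0, 0.362, 0.932, 0.0]
contact_force: [0.5, 0.0, -3.6]
gripper_width: 0.266
grasp_force: 60.9
```

jog_arm --motion "0 0 0 0.002 0 0 0;0 0 0 0.004 0 0 0;0 0 0 0.006 0 0 0;0 0 0 0.008 0 0 0;0 0 0 0.008 0 0 0"

```text
time: 7.32
tool_pos: [0.4987, -0.0522, 0.1371]
tool_rot: [-0.0, 0.362, 0.932, 0.0]
contact_force: [0.2, 1.5, -3.6]
gripper_width: 0.268
grasp_force: 61.0
```

jog_arm --motion "0 0 0 0.001 0 0 0;0 0 0 0.002 0 0 0;0 0 0 0.003 0 0 0;0 0 0 0.004 0 0 0;0 0 0 0.004 0 0 0"

```text
time: 7.95
tool_pos: [0.4989, -0.0523, 0.1358]
tool_rot: [-0.0, 0.362, 0.932, 0.0]
contact_force: [-4.0, 3.3, 1.2]
gripper_width: 0.273
grasp_force: 61.6
```

jog_arm --motion "0 0.001 0 0 0 0 0;0 0.002 0 0 0 0 0.08;0 0.002 0 0 0 0 0.16;0 0.002 0 0 0 0 0.24;0 0.002 0 0 0 0 0.32"

```text
time: 8.57
tool_pos: [0.4985, -0.051, 0.1347]
tool_rot: [0.0, 0.575, 0.818, 0.001]
contact_force: [0.7, 4.5, -2.9]
gripper_width: 0.272
grasp_force: 61.1
```

jog_arm --motion "0 0.001 0 0.001 0 0 0;0 0.001 0 0.002 0 0 0;0 0.001 0 0.003 0 0 0;0 0.001 0 0.004 0 0 0;0 0.001 0 0.004 0 0 0"

```text
time: 9.2
tool_pos: [0.4986, -0.0511, 0.1343]
tool_rot: [0.001, 0.573, 0.819, 0.001]
contact_force: [-0.8, 5.0, 2.7]
gripper_width: 0.271
grasp_force: 61.7
```

jog_arm --motion "0 0.002 0 0 0 0 0;0 0.002 0 0 0 0 0.07;0 0.002 0 0 0 0 0.14;0 0.002 0 0 0 0 0.21;0 0.002 0 0 0 0 0.21"

```text
time: 9.82
tool_pos: [0.4985, -0.0508, 0.1342]
tool_rot: [0.001, 0.694, 0.72, 0.0]
contact_force: [1.7, 2.4, 3.3]
gripper_width: 0.272
grasp_force: 61.7
```

jog_arm --motion "0 0 0 0 0 0 0.05;0 0 0 0 0 0 0.1;0 0 0 0 0 0 0.15;0 0 0 0 0 0 0.2;0 0 0 0 0 0 0.2"

```text
time: 10.45
tool_pos: [0.4985, -0.0509, 0.1342]
tool_rot: [0.001, 0.794, 0.608, 0.0]
contact_force: [0.9, 2.0, 4.1]
gripper_width: 0.268
grasp_force: 61.8
```

jog_arm --motion "0 0 0 0 0 0 0.05;0 0 0 0 0 0 0.1;0 0 0 0 0 0 0.15;0 0 0 0 0 0 0.2;0 0 0 0 0 0 0.2"

```text
time: 11.08
tool_pos: [0.4984, -0.051, 0.1342]
tool_rot: [0.001, 0.876, 0.483, 0.001]
contact_force: [1.0, 0.6, 4.0]
gripper_width: 0.27
grasp_force: 61.9
```

jog_arm --motion "0 0 0 0 0 0 0.05;0 0 0 0 0 0 0.1;0 0 0 0 0 0 0.15;0 0 0 0 0 0 0.2;0 0 0 0 0 0 0.2"

```text
time: 11.7
tool_pos: [0.4983, -0.051, 0.1341]
tool_rot: [0.001, 0.938, 0.347, 0.001]
contact_force: [1.8, -0.4, 5.4]
gripper_width: 0.269
grasp_force: 62.1
```

jog_arm --motion "0 0 0 0 0 0 0.03;0 0 0 0 0 0 0.06;0 0 0 0 0 0 0.09;0 0 0 0 0 0 0.12;0 0 0 0 0 0 0.12"

```text
time: 12.32
tool_pos: [0.4983, -0.051, 0.1341]
tool_rot: [0.001, 0.965, 0.261, 0.001]
contact_force: [1.5, -0.2, 6.2]
gripper_width: 0.27
grasp_force: 62.2
```

jog_arm --motion "0 0 0 0 0 0 0.03;0 0 0 0 0 0 0.06;0 0 0 0 0 0 0.09;0 0 0 0 0 0 0.12;0 0 0 0 0 0 0.12"

```text
time: 12.95
tool_pos: [0.4982, -0.051, 0.1341]
tool_rot: [0.001, 0.985, 0.173, 0.001]
contact_force: [1.1, -0.5, 5.6]
gripper_width: 0.27
grasp_force: 62.2
```

```bash
python3 go.py .498 -.0515 .15 20; cat > lev.py <<'E'
from h import *
from plant import *
f0=np.load("top0.npz")
def zs(f):
    P=cloud(f); m=near(P,(.437,.150),.12,.105,.17)
    return P,m
P0=cloud(f0); m0=near(P0,(.437,.150),.085,.12,.14)&(f0["color"].min(-1)>140)
f=grab_frame("top");P=cloud(f)
d=(P[...,2]-P0[...,2])[m0]
print("frame px",m0.sum(),"z0",np.median(P0[m0][:,2]).round(4),"rise mm",np.round(np.nanmedian(d)*1000,2),"q",np.round(np.nanpercentile(d,[25,75])*1000,2))
for c in("scene","top"):
    print(c,[(t,[(np.round(q["at"],4).tolist(),round(q["p"],2)) for q in place_of(c,t)[:1]]) for t in("frame_top","pointer_tip")])
s=state();print("t",s["time"],"torque",s["ft_torque"].round(3),"F",s["contact_force"].round(1))
E
python3 lev.py
```

```text
t 12.95 pos [ 0.4982 -0.051   0.1341] yaw 20.0 j6 0.97 F [ 1.1 -0.5  5.6] w 0.27 gf 62.2
shift [-0.001  0.001 -0.032] turn [ 0.001 -0.001 -0.   ]
frame px 729 z0 0.1281 rise mm 3.64 q [1.54 6.18]
scene [('frame_top', [([0.4209, 0.2166, 0.1318], 0.73)]), ('pointer_tip', [([0.416, 0.2166, 0.1515], 0.45)])]
top [('frame_top', [([0.4251, 0.2195, 0.1307], 0.85)]), ('pointer_tip', [([0.418, 0.2159, 0.1538], 0.45)])]
t 13.2 torque [-0.082 -0.296  0.174] F [0.3 0.2 5.4]
```

Frame has risen about 3.6 mm, so the socket already engages the square and drives it; only friction on the driving flank holds it up. I'll turn back into the play to unload it, then lower.

jog_arm --motion "0 0 0 0 0 0 -0.03;0 0 0 0 0 0 -0.06;0 0 0 0 0 0 -0.08;0 0 0 0.001 0 0 -0.08;0 0 0 0.001 0 0 -0.08"

```text
time: 13.82
tool_pos: [0.498, -0.0509, 0.1328]
tool_rot: [0.001, 0.973, 0.231, 0.0]
contact_force: [5.1, -2.9, -0.6]
gripper_width: 0.273
grasp_force: 61.3
```

jog_arm --motion "0 0.001 0.002 0 0 0 0;0 0.001 0.002 0.002 0 0 0;0 0.001 0.002 0.004 0 0 0;0 0.001 0.002 0.006 0 0 0;0 0.001 0.002 0.006 0 0 0"

```text
time: 14.45
tool_pos: [0.4984, -0.051, 0.1298]
tool_rot: [-0.0, 0.973, 0.231, -0.0]
contact_force: [2.5, -1.5, 2.9]
gripper_width: 0.27
grasp_force: 61.7
```

```bash
python3 -c "
from plant import state
s=state();print(s['ft_torque'].round(3),s['contact_force'].round(1),s['joint_pos'].round(3))"
```

```text
[-0.334 -0.307  0.081] [ 2.5 -1.5  2.9] [-0.25  -0.163  1.994 -0.     1.311  0.855]
```

jog_arm --motion "0 0 0.001 0.001 0 0 0;0 0 0.001 0.002 0 0 0;0 0 0.001 0.003 0 0 0;0 0 0.001 0.004 0 0 0;0 0 0.001 0.004 0 0 0"

```text
time: 15.08
tool_pos: [0.4985, -0.0512, 0.1278]
tool_rot: [-0.0, 0.973, 0.231, -0.0]
contact_force: [-1.4, 2.1, 5.5]
gripper_width: 0.267
grasp_force: 62.1
```

```bash
python3 -c "
from plant import state
s=state();print(s['ft_torque'].round(3),s['contact_force'].round(1),s['joint_pos'].round(3))"
```

```text
[0.315 0.18  0.056] [-1.4  2.1  5.5] [-2.510e-01 -1.600e-01  1.995e+00  1.000e-03  1.307e+00  8.540e-01]
```

jog_arm --motion "0 0 -0.0005 0 0 0 -0.02;0 0 -0.0005 0 0 0 -0.04;0 0 -0.0005 0.002 0 0 -0.04;0 0 -0.0005 0.004 0 0 -0.04;0 0 -0.0005 0.004 0 0 -0.04"

```text
time: 15.7
tool_pos: [0.4982, -0.0511, 0.1251]
tool_rot: [-0.0, 0.966, 0.26, -0.0]
contact_force: [2.2, 1.2, -4.5]
gripper_width: 0.27
grasp_force: 61.0
```

```bash
python3 -c "
from plant import state
s=state();print(s['ft_torque'].round(3),s['contact_force'].round(1),s['tool_pos'].round(4))"
```

```text
[ 0.107 -0.379  0.009] [ 2.2  1.2 -4.5] [ 0.4982 -0.0511  0.1251]
```

jog_arm --motion "0 0 0 0.004 0 0 0;0 0 0 0.008 0 0 0;0 0 0 0.012 0 0 0;0 0 0 0.015 0 0 0;0 0 0 0.015 0 0 0"

```text
time: 16.32
tool_pos: [0.4984, -0.0512, 0.118]
tool_rot: [-0.0, 0.966, 0.26, -0.0]
contact_force: [0.5, 0.5, -4.8]
gripper_width: 0.271
grasp_force: 60.9
```

jog_arm --motion "0 0 0 0.001 0 0 0;0 0 0 0.002 0 0 0;0 0 0 0.003 0 0 0;0 0 0 0.004 0 0 0;0 0 0 0.004 0 0 0"

```text
time: 16.95
tool_pos: [0.4985, -0.0512, 0.1162]
tool_rot: [-0.0, 0.966, 0.26, -0.0]
contact_force: [-0.2, 1.0, -3.5]
gripper_width: 0.268
grasp_force: 60.9
```

jog_arm --motion "0 0 0 0.001 0 0 0;0 0 0 0.002 0 0 0;0 0 0 0.003 0 0 0;0 0 0 0.003 0 0 0;0 0 0 0.003 0 0 0"

```text
time: 17.58
tool_pos: [0.4987, -0.0511, 0.116]
tool_rot: [-0.0, 0.966, 0.26, -0.0]
contact_force: [-5.5, 2.3, 6.3]
gripper_width: 0.268
grasp_force: 62.2
```

Seated: TCP at 0.116 puts the underside at 74 mm. Releasing and rising.

jog_arm --motion "60 0 0 -0.003 0 0 0;60 0 0 -0.003 0 0 0;60 0 0 -0.04 0 0 0;60 0 0 -0.08 0 0 0;60 0 0 -0.14 0 0 0"

```text
time: 18.2
tool_pos: [0.4985, -0.0513, 0.186]
tool_rot: [0.0, 0.966, 0.26, -0.0]
contact_force: [0.7, -0.2, -0.8]
gripper_width: 0.6
grasp_force: 0.0
```

```bash
python3 lev.py; python3 - <<'E'
from h import *
from plant import *
f=grab_frame("scene");np.savez("scene2.npz",**f)
a=f["color"][170:310,250:440,::-1];cv2.imwrite("pics/s2.png",cv2.resize(a,None,fx=4,fy=4,interpolation=cv2.INTER_CUBIC))
for c in("scene","top"):
    f=grab_frame(c);P=cloud(f)
    m=near(P,(.555,-.019),.03,.125,.17)&(f["color"].max(-1)<70);Q=P[m]
    print(c,len(Q),((Q.max(0)+Q.min(0))/2).round(4) if len(Q) else "",[(np.round(q["at"],4),round(q["p"],2)) for q in place_of(c,"handle")[:2]],[(np.round(q["at"],4),round(q["p"],2)) for q in place_of(c,"crank")[:1]])
E
python3 go.py .555 -.019 .18 30
```

```text
frame px 729 z0 0.1281 rise mm 3.95 q [1.76 7.97]
scene [('frame_top', [([0.4209, 0.2166, 0.1318], 0.73)]), ('pointer_tip', [([0.416, 0.2166, 0.1515], 0.45)])]
top [('frame_top', [([0.4187, 0.2195, 0.1315], 0.86)]), ('pointer_tip', [([0.4202, 0.2156, 0.1523], 0.55)])]
t 18.45 torque [ 0.022  0.042 -0.055] F [ 0.7  0.4 -0.7]
scene 111 [ 0.5576 -0.0133  0.1408] [(array([ 0.5472, -0.0146,  0.14  ]), 0.73)] [(array([ 0.4983, -0.048 ,  0.0705]), 0.72)]
top 0  [(array([ 0.5819, -0.2829,  0.002 ]), 0.22)] []
t 18.8 pos [ 0.4983 -0.0512  0.1841] yaw 30.1 j6 0.79 F [-0.2 -0.1 -0.6] w 0.599 gf 0.0
shift [0.13  0.001 0.008] turn [-0.001  0.001  0.001]
```

View pics/s2.png

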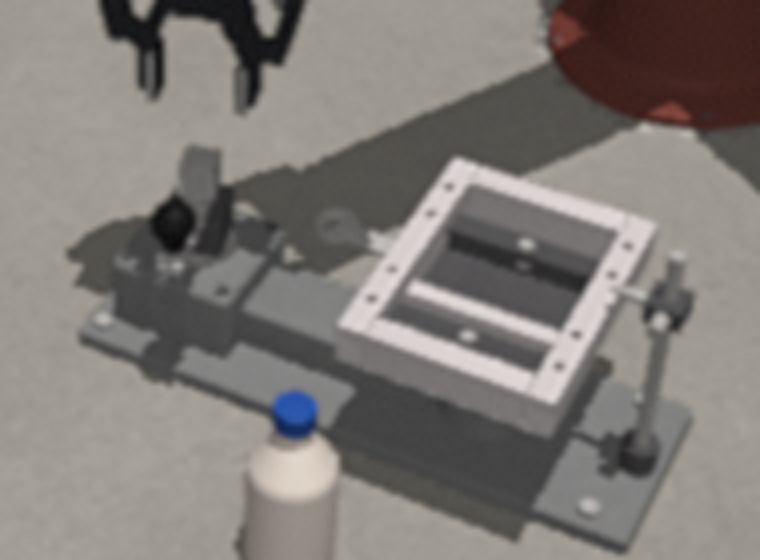

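The crank sits down on the collar with its knob at crop pixel (172,222). The frame's rail is still clearly below the pointer tip at (612,293). Next I grip the knob.

jog_arm --motion "60 0.1 0.001 0 0 0 0;60 0.128 0.001 0 0 0 0;60 0.128 0.001 0.04 0 0 0;60 0.128 0.001 0.09 0 0 0;60 0.128 0.001 0.126 0 0 0"

```text
time: 19.42
tool_pos: [0.5523, -0.0198, 0.119]
tool_rot: [-0.001, 0.966, 0.259, -0.002]
contact_force: [0.2, -0.2, 0.4]
gripper_width: 0.598
grasp_force: 0.0
```

jog_arm --motion "60 0 0 0.003 0 0 0;30 0 0 0.003 0 0 0;0 0 0 0.003 0 0 0;0 0 0 0.003 0 0 0;0 0 0 0.003 0 0 0"

```text
time: 20.05
tool_pos: [0.5547, -0.0195, 0.1211]
tool_rot: [0.0, 0.966, 0.26, 0.001]
contact_force: [-0.9, 1.1, 0.6]
gripper_width: 0.317
grasp_force: 59.1
```

```bash
cat > st.py <<'E'
import numpy as np
from plant import state
s=state();p=s["tool_pos"]-[.4984,-.0513,0]
print("t",s["time"],"pos",s["tool_pos"].round(4),"r",np.hypot(*p[:2]).round(4),"ang",np.degrees(np.arctan2(p[1],p[0])).round(1),"F",s["contact_force"].round(1),"T",s["ft_torque"].round(2),"w",round(s["gripper_width"],3),"gf",round(s["grasp_force"],1))
E
python3 st.py
```

```text
t 20.05 pos [ 0.5547 -0.0195  0.1211] r 0.0647 ang 29.4 F [-0.9  1.1  0.6] T [0.07 0.07 0.01] w 0.317 gf 59.1
```

jog_arm --motion "0 -0.0044 0.0336 0 0 0 0;0 -0.0174 0.065 0 0 0 0;0 -0.0381 0.0919 0 0 0 0;0 -0.065 0.1126 0 0 0 0;0 -0.0964 0.1256 0 0 0 0"

```text
time: 20.68
tool_pos: [0.5434, -0.0988, 0.1204]
tool_rot: [-0.001, 0.966, 0.259, 0.0]
contact_force: [-2.9, 5.2, 4.5]
gripper_width: 0.315
grasp_force: 59.4
```

```bash
python3 st.py; python3 -c "
import numpy as np
for k in range(1,10):
    a=75*k; t=np.radians(a+15*np.arange(1,6)); a=np.radians(a)
    print(75*k,';'.join('0 %.4f %.4f 0 0 0 0'%(x,y) for x,y in zip(.13*(np.cos(t)-np.cos(a)),.13*(np.sin(t)-np.sin(a)))))"
```

```text
t 20.675 pos [ 0.5434 -0.0988  0.1204] r 0.0654 ang -46.6 F [-2.9  5.2  4.5] T [1.19 0.54 0.03] w 0.315 gf 59.4
75 0 -0.0336 0.0044 0 0 0 0;0 -0.0673 0.0000 0 0 0 0;0 -0.0986 -0.0130 0 0 0 0;0 -0.1256 -0.0336 0 0 0 0;0 -0.1462 -0.0606 0 0 0 0
150 0 -0.0130 -0.0314 0 0 0 0;0 -0.0174 -0.0650 0 0 0 0;0 -0.0130 -0.0986 0 0 0 0;0 0.0000 -0.1300 0 0 0 0;0 0.0207 -0.1569 0 0 0 0
225 0 0.0269 -0.0207 0 0 0 0;0 0.0583 -0.0336 0 0 0 0;0 0.0919 -0.0381 0 0 0 0;0 0.1256 -0.0336 0 0 0 0;0 0.1569 -0.0207 0 0 0 0
300 0 0.0269 0.0207 0 0 0 0;0 0.0476 0.0476 0 0 0 0;0 0.0606 0.0789 0 0 0 0;0 0.0650 0.1126 0 0 0 0;0 0.0606 0.1462 0 0 0 0
375 0 -0.0130 0.0314 0 0 0 0;0 -0.0336 0.0583 0 0 0 0;0 -0.0606 0.0789 0 0 0 0;0 -0.0919 0.0919 0 0 0 0;0 -0.1256 0.0964 0 0 0 0
450 0 -0.0336 -0.0044 0 0 0 0;0 -0.0650 -0.0174 0 0 0 0;0 -0.0919 -0.0381 0 0 0 0;0 -0.1126 -0.0650 0 0 0 0;0 -0.1256 -0.0964 0 0 0 0
525 0 -0.0044 -0.0336 0 0 0 0;0 -0.0000 -0.0673 0 0 0 0;0 0.0130 -0.0986 0 0 0 0;0 0.0336 -0.1256 0 0 0 0;0 0.0606 -0.1462 0 0 0 0
600 0 0.0314 -0.0130 0 0 0 0;0 0.0650 -0.0174 0 0 0 0;0 0.0986 -0.0130 0 0 0 0;0 0.1300 -0.0000 0 0 0 0;0 0.1569 0.0207 0 0 0 0
675 0 0.0207 0.0269 0 0 0 0;0 0.0336 0.0583 0 0 0 0;0 0.0381 0.0919 0 0 0 0;0 0.0336 0.1256 0 0 0 0;0 0.0207 0.1569 0 0 0 0
```

jog_arm --motion "0 -0.0336 0.0044 0 0 0 0;0 -0.0673 0 0 0 0 0;0 -0.0986 -0.013 0 0 0 0;0 -0.1256 -0.0336 0 0 0 0;0 -0.1462 -0.0606 0 0 0 0"

```text
time: 21.3
tool_pos: [0.4655, -0.1091, 0.1204]
tool_rot: [0.001, 0.966, 0.259, 0.002]
contact_force: [3.8, 4.5, -1.3]
gripper_width: 0.315
grasp_force: 59.1
```

jog_arm --motion "0 -0.013 -0.0314 0 0 0 0;0 -0.0174 -0.065 0 0 0 0;0 -0.013 -0.0986 0 0 0 0;0 0 -0.13 0 0 0 0;0 0.0207 -0.1569 0 0 0 0"

```text
time: 21.92
tool_pos: [0.4342, -0.0348, 0.121]
tool_rot: [0.0, 0.966, 0.26, -0.001]
contact_force: [-3.7, -1.3, 5.6]
gripper_width: 0.32
grasp_force: 59.6
```

```bash
python3 st.py
```

```text
t 21.925 pos [ 0.4342 -0.0348  0.121 ] r 0.0663 ang 165.6 F [-3.7 -1.3  5.6] T [-0.41  0.3  -0.01] w 0.32 gf 59.6
```

jog_arm --motion "0 0.0269 -0.0207 0 0 0 0;0 0.0583 -0.0336 0 0 0 0;0 0.0919 -0.0381 0 0 0 0;0 0.1256 -0.0336 0 0 0 0;0 0.1569 -0.0207 0 0 0 0"

```text
time: 22.55
tool_pos: [0.498, 0.0146, 0.1208]
tool_rot: [-0.001, 0.966, 0.26, -0.0]
contact_force: [-1.6, -0.1, 3.5]
gripper_width: 0.32
grasp_force: 59.6
```

jog_arm --motion "0 0.0269 0.0207 0 0 0 0;0 0.0476 0.0476 0 0 0 0;0 0.0606 0.0789 0 0 0 0;0 0.065 0.1126 0 0 0 0;0 0.0606 0.1462 0 0 0 0"

```text
time: 23.18
tool_pos: [0.5614, -0.0352, 0.1206]
tool_rot: [-0.0, 0.966, 0.26, 0.0]
contact_force: [-0.8, 2.0, 4.5]
gripper_width: 0.314
grasp_force: 59.5
```

```bash
python3 st.py; python3 lev.py
```

```text
t 23.175 pos [ 0.5614 -0.0352  0.1206] r 0.065 ang 14.3 F [-0.8  2.   4.5] T [0.42 0.21 0.03] w 0.314 gf 59.5
frame px 729 z0 0.1281 rise mm 17.93 q [ 14.42 341.78]
scene [('frame_top', [([0.4192, 0.2177, 0.1336], 0.58)]), ('pointer_tip', [([0.4181, 0.2125, 0.1548], 0.42)])]
top [('frame_top', [([0.4209, 0.2192, 0.1457], 0.63)]), ('pointer_tip', [([0.5021, -0.049, -0.0006], 0.61)])]
t 23.425 torque [-0.009 -0.428  0.023] F [2.5 0.3 4.1]
```

```bash
cat > fz.py <<'E'
from h import *
from plant import *
def J(P):
    d=P-np.array([.4984,-.0513,0]);c,s=np.cos(np.radians(16.6)),np.sin(np.radians(16.6))
    return np.stack([d[...,0]*c+d[...,1]*s,-d[...,0]*s+d[...,1]*c,d[...,2]],-1)
def frame(f):
    Q=J(cloud(f)); m=(f["color"].min(-1)>135)&(np.abs(Q[...,0])<.095)&(Q[...,1]>.135)&(Q[...,1]<.29)&(Q[...,2]>.115)&(Q[...,2]<.175)
    q=Q[m]; n=q[q[:,1]>.25]
    return len(q),np.median(q[:,2]).round(4),len(n),(np.median(n[:,2]).round(4) if len(n) else None)
def pointer(f):
    Q=J(cloud(f)); m=(np.abs(Q[...,0])<.02)&(Q[...,1]>.270)&(Q[...,1]<.335)&(Q[...,2]>.138)
    q=Q[m]
    for a in np.arange(.27,.335,.006):
        k=(q[:,1]>=a)&(q[:,1]<a+.006)
        if k.any(): print("  y%.3f n%d x%.4f z med %.4f max %.4f min %.4f"%(a,k.sum(),np.median(q[k,0]),np.median(q[k,2]),q[k,2].max(),q[k,2].min()))
if __name__=="__main__":
    for n in("scene0","top0","scene2"): print(n,frame(np.load(n+".npz")))
    for n in("scene0","top0"): print(n);pointer(np.load(n+".npz"))
    f=grab_frame("scene");np.savez("scene3.npz",**f);print("now",frame(f));g=grab_frame("top");print("now top",frame(g));pointer(f)
E
python3 fz.py
```

```text
scene0 (1226, np.float64(0.1291), 465, np.float64(0.129))
top0 (1302, np.float64(0.1281), 471, np.float64(0.1281))
scene2 (1313, np.float64(0.1321), 486, np.float64(0.1322))
scene0
  y0.276 n2 x0.0007 z med 0.1511 max 0.1534 min 0.1488
  y0.282 n5 x0.0019 z med 0.1516 max 0.1546 min 0.1448
  y0.288 n7 x0.0014 z med 0.1523 max 0.1548 min 0.1494
  y0.294 n9 x0.0027 z med 0.1532 max 0.1563 min 0.1453
  y0.300 n19 x0.0052 z med 0.1553 max 0.1598 min 0.1405
  y0.306 n32 x0.0047 z med 0.1576 max 0.1918 min 0.1483
  y0.312 n52 x0.0045 z med 0.1701 max 0.1918 min 0.1502
  y0.318 n36 x0.0046 z med 0.1566 max 0.1903 min 0.1419
  y0.324 n16 x0.0025 z med 0.1515 max 0.1589 min 0.1434
top0
  y0.276 n3 x-0.0018 z med 0.1476 max 0.1508 min 0.1467
  y0.282 n6 x-0.0020 z med 0.1509 max 0.1536 min 0.1490
  y0.288 n7 x-0.0034 z med 0.1530 max 0.1542 min 0.1489
  y0.294 n7 x-0.0017 z med 0.1517 max 0.1525 min 0.1478
  y0.300 n27 x-0.0023 z med 0.1549 max 0.1591 min 0.1397
  y0.306 n46 x-0.0013 z med 0.1574 max 0.1916 min 0.1476
  y0.312 n34 x0.0003 z med 0.1567 max 0.1897 min 0.1483
  y0.318 n12 x-0.0070 z med 0.1568 max 0.1603 min 0.1521
  y0.324 n4 x-0.0107 z med 0.1518 max 0.1549 min 0.1478
now (1460, np.float64(0.1443), 513, np.float64(0.1446))
now top (1151, np.float64(0.1432), 529, np.float64(0.1435))
  y0.270 n31 x-0.0014 z med 0.1448 max 0.1477 min 0.1402
  y0.276 n27 x0.0014 z med 0.1443 max 0.1528 min 0.1387
  y0.282 n4 x0.0022 z med 0.1521 max 0.1547 min 0.1490
  y0.288 n8 x0.0008 z med 0.1519 max 0.1547 min 0.1482
  y0.294 n8 x0.0030 z med 0.1524 max 0.1561 min 0.1498
  y0.300 n22 x0.0051 z med 0.1549 max 0.1587 min 0.1440
  y0.306 n28 x0.0045 z med 0.1580 max 0.1908 min 0.1446
  y0.312 n56 x0.0053 z med 0.1689 max 0.1913 min 0.1490
  y0.318 n33 x0.0052 z med 0.1570 max 0.1895 min 0.1436
  y0.324 n18 x0.0040 z med 0.1539 max 0.1593 min 0.1438
```

jog_arm --motion "0 -0.013 0.0314 0 0 0 0;0 -0.0336 0.0583 0 0 0 0;0 -0.0606 0.0789 0 0 0 0;0 -0.0919 0.0919 0 0 0 0;0 -0.1256 0.0964 0 0 0 0"

```text
time: 24.15
tool_pos: [0.53, -0.1086, 0.1204]
tool_rot: [-0.001, 0.966, 0.26, -0.0]
contact_force: [1.0, 3.0, 6.3]
gripper_width: 0.32
grasp_force: 59.8
```

jog_arm --motion "0 -0.0336 -0.0044 0 0 0 0;0 -0.065 -0.0174 0 0 0 0;0 -0.0919 -0.0381 0 0 0 0;0 -0.1126 -0.065 0 0 0 0;0 -0.1256 -0.0964 0 0 0 0"

```text
time: 24.78
tool_pos: [0.4513, -0.0988, 0.1202]
tool_rot: [0.001, 0.966, 0.259, -0.0]
contact_force: [2.5, 0.2, 2.7]
gripper_width: 0.318
grasp_force: 59.4
```

```bash
python3 st.py; cat > avg.py <<'E'
from fz import *
import sys
for c in("scene","top"):
    F=[grab_frame(c) for _ in range(8)]
    R=np.stack([f["range_z"] for f in F]);print(c,"noise mm",(np.median(np.nanstd(R,0))*1000).round(2))
    R[R==0]=np.nan
    f=dict(F[0]);f["range_z"]=np.nan_to_num(np.nanmean(R,0));f["color"]=np.mean([x["color"] for x in F],0).astype(np.uint8)
    np.savez(c+sys.argv[1]+".npz",**f)
    print(frame(f));pointer(f)
    P=[place_of(c,"pointer_tip")[:1] for _ in range(4)];print("tip",[(q[0]["at"].round(4).tolist(),round(q[0]["p"],2)) for q in P if q])
    a=f["color"];print(a.shape)
f=np.load("scene"+sys.argv[1]+".npz");u=cv2.resize(f["color"][205:305,330:430,::-1],None,fx=6,fy=6,interpolation=cv2.INTER_CUBIC)
cv2.imwrite("pics/p%s.png"%sys.argv[1],u)
E
python3 avg.py 4
```

```text
t 24.775 pos [ 0.4513 -0.0988  0.1202] r 0.0669 ang -134.8 F [2.5 0.2 2.7] T [-0.07 -0.62  0.02] w 0.318 gf 59.4
scene noise mm 3.29
(1472, np.float64(0.1495), 509, np.float64(0.1496))
  y0.270 n29 x-0.0004 z med 0.1499 max 0.1508 min 0.1487
  y0.276 n32 x0.0011 z med 0.1491 max 0.1516 min 0.1381
  y0.282 n4 x0.0013 z med 0.1517 max 0.1524 min 0.1490
  y0.288 n7 x0.0012 z med 0.1525 max 0.1536 min 0.1495
  y0.294 n8 x0.0019 z med 0.1519 max 0.1541 min 0.1495
  y0.300 n21 x0.0062 z med 0.1572 max 0.1587 min 0.1429
  y0.306 n32 x0.0047 z med 0.1582 max 0.1912 min 0.1444
  y0.312 n51 x0.0043 z med 0.1673 max 0.1906 min 0.1536
  y0.318 n38 x0.0039 z med 0.1576 max 0.1896 min 0.1439
  y0.324 n17 x0.0031 z med 0.1531 max 0.1579 min 0.1436avg.py:7: RuntimeWarning: Mean of empty slice
  f=dict(F[0]);f["range_z"]=np.nan_to_num(np.nanmean(R,0));f["color"]=np.mean([x["color"] for x in F],0).astype(np.uint8)
Traceback (most recent call last):
  File "avg.py", line 10, in <module>
    P=[place_of(c,"pointer_tip")[:1] for _ in range(4)];print("tip",[(q[0]["at"].round(4).tolist(),round(q[0]["p"],2)) for q in P if q])
                                                                      ^^^^^^^^^^^^^^^^
AttributeError: 'list' object has no attribute 'round'. Did you mean: 'count'?
```

```bash
sed -i 's/q\[0\]\["at"\].round(4).tolist()/np.round(q[0]["at"],4).tolist()/' avg.py; python3 avg.py 4 2>/dev/null
```

```text
scene noise mm 3.28
(1473, np.float64(0.1495), 510, np.float64(0.1496))
  y0.270 n28 x-0.0001 z med 0.1498 max 0.1513 min 0.1486
  y0.276 n30 x0.0004 z med 0.1491 max 0.1523 min 0.1380
  y0.282 n5 x0.0016 z med 0.1508 max 0.1535 min 0.1495
  y0.288 n7 x0.0019 z med 0.1527 max 0.1543 min 0.1496
  y0.294 n8 x0.0019 z med 0.1525 max 0.1542 min 0.1486
  y0.300 n21 x0.0055 z med 0.1565 max 0.1589 min 0.1436
  y0.306 n30 x0.0038 z med 0.1575 max 0.1904 min 0.1434
  y0.312 n51 x0.0043 z med 0.1684 max 0.1906 min 0.1522
  y0.318 n38 x0.0036 z med 0.1577 max 0.1900 min 0.1438
  y0.324 n18 x0.0037 z med 0.1535 max 0.1582 min 0.1446
tip [([0.4162, 0.2116, 0.1511], 0.68), ([0.4162, 0.2116, 0.1511], 0.68), ([0.4162, 0.2116, 0.1511], 0.68), ([0.4162, 0.2116, 0.1511], 0.68)]
(420, 560, 3)
top noise mm 2.25
(1563, np.float64(0.1485), 519, np.float64(0.1485))
  y0.270 n36 x0.0006 z med 0.1487 max 0.1501 min 0.1471
  y0.276 n28 x-0.0016 z med 0.1484 max 0.1508 min 0.1466
  y0.282 n5 x-0.0023 z med 0.1499 max 0.1510 min 0.1490
  y0.288 n8 x-0.0028 z med 0.1510 max 0.1525 min 0.1499
  y0.294 n6 x-0.0014 z med 0.1525 max 0.1533 min 0.1503
  y0.300 n30 x-0.0024 z med 0.1543 max 0.1574 min 0.1444
  y0.306 n44 x-0.0013 z med 0.1570 max 0.1898 min 0.1482
  y0.312 n32 x0.0002 z med 0.1565 max 0.1892 min 0.1499
  y0.318 n15 x-0.0041 z med 0.1562 max 0.1875 min 0.1519
  y0.324 n4 x-0.0109 z med 0.1553 max 0.1561 min 0.1485
tip [([0.4165, 0.2141, 0.1546], 0.46), ([0.4165, 0.2141, 0.1546], 0.46), ([0.4165, 0.2141, 0.1546], 0.46), ([0.4165, 0.2141, 0.1546], 0.46)]
(420, 560, 3)
```

View pics/p4.png

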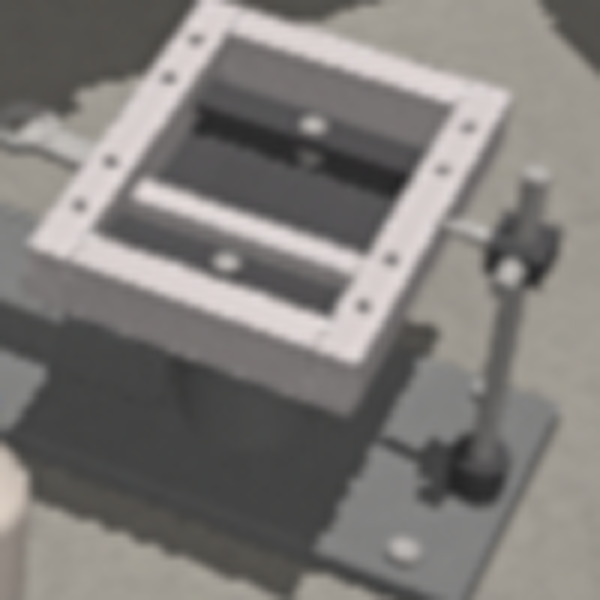

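```bash
cat > tri.py <<'E'
from fz import *
from scipy.ndimage import map_coordinates
import sys
def unJ(q):
    c,s=np.cos(np.radians(16.6)),np.sin(np.radians(16.6)); q=np.atleast_2d(q)
    return np.stack([q[:,0]*c-q[:,1]*s+.4984,q[:,0]*s+q[:,1]*c-.0513,q[:,2]],-1)
def proj(f,q):
    T=np.linalg.inv(f["world_from_camera"]);p=unJ(q)@T[:3,:3].T+T[:3,3];K=f["intrinsics"]
    return K[0,0]*p[:,0]/-p[:,2]+K[0,2],K[1,1]*-p[:,1]/-p[:,2]+K[1,2]
def prof(f,q):
    u,v=proj(f,q);g=f["color"].astype(float).mean(-1);return map_coordinates(g,[v,u],order=1)
n=sys.argv[1]
S,T=[dict(np.load(c+n+".npz")) for c in("scene","top")]
xf={}
for nm,f in(("s",S),("t",T)):
    Q=J(cloud(f));z=frame(f)[1]
    m=(f["color"].min(-1)>135)&(np.abs(Q[...,2]-z)<.006)&(np.abs(Q[...,0])<.1)&(Q[...,1]>.13)&(Q[...,1]<.29)
    b=cv2.minAreaRect((Q[m][:,:2]*1000).astype(np.float32));xf[nm]=(b[0][0]/1000,b[0][1]/1000,z);print(nm,np.round(b[0],1),np.round(b[1],1),round(b[2],1),z)
np.set_printoptions(linewidth=200)
xs=np.arange(-.014,.0141,.001)
print("top, across x (mm from frame mid)",(xs*1000).astype(int))
for y in(.076,.079,.082,.085):   # y from frame mid
    print(y,prof(T,np.stack([xf["t"][0]+xs,np.full(xs.shape,xf["t"][1]+y),np.full(xs.shape,xf["t"][2]+.002)],-1)).round(0).astype(int))
d=float(sys.argv[2]) if len(sys.argv)>2 else 0
print("scene, z above frame",(xs*1000).astype(int))
for y in(.076,.079,.082,.085):
    print(y,prof(S,np.stack([np.full(xs.shape,xf["s"][0]+d),np.full(xs.shape,xf["s"][1]+y),xf["s"][2]+xs],-1)).round(0).astype(int))
E
python3 tri.py 4; sed -n 1,1p /dev/null; python3 -c "
import numpy as np
for c in('scene4','top4'): print(np.load(c+'.npz')['intrinsics'][0,0])"
```

```text
s [1.000e-01 2.157e+02] [181.4 147.8] 0.5 0.1495
t [ -1.4 211.4] [179.3 137. ] 0.1 0.1485
top, across x (mm from frame mid) [-14 -13 -12 -11 -10  -9  -8  -7  -6  -5  -4  -3  -2  -1   0   0   1   2   3   4   5   6   7   8   9  10  11  12  13]
0.076 [ 87  84  79  74  69  63  58  56  54  59  69  80  98 116 128 128 126 119 108  99  98  98  98  98  99  99  99 100 100]
0.079 [104 103  98  93  87  78  69  62  61  62  73  89 105 118 128 131 124 117 110 103  99 101 104 106 107 108 106 105 104]
0.082 [109 108 107 102  95  87  76  67  63  71  80  97 116 134 138 140 135 125 115 111 109 108 109 110 110 110 109 109 109]
0.085 [108 107 106 105  98  90  82  74  66  68  80  94 111 128 142 140 137 130 121 111 109 108 108 108 108 108 108 108 109]
scene, z above frame [-14 -13 -12 -11 -10  -9  -8  -7  -6  -5  -4  -3  -2  -1   0   0   1   2   3   4   5   6   7   8   9  10  11  12  13]
0.076 [151 151 152 152 151 151 150 147 143 139 137 134 132 136 144 154 162 167 172 176 170 164 158 153 148 143 140 137 135]
0.079 [151 151 151 152 152 150 149 147 143 137 132 129 134 139 145 155 166 176 177 176 174 170 165 161 157 155 153 152 151]
0.082 [147 147 146 146 146 146 144 140 135 131 128 125 124 135 146 158 167 174 182 182 176 171 166 162 157 154 153 153 152]
0.085 [118 115 114 112 110 108 106 104 101  99  97 100 104 108 118 129 141 149 152 156 158 155 152 149 148 148 148 149 149]
520.4591677247547
429.0492154773827
```

```bash
python3 - <<'E'
from fz import *
for c in("scene4","top4"):
    f=np.load(c+".npz");Q=J(cloud(f));g=f["color"].mean(-1)
    m=(np.abs(Q[...,0])<.02)&(Q[...,1]>.2815)&(Q[...,1]<.2985)&(Q[...,2]>.12)
    q=Q[m]*1000;o=np.argsort(q[:,1]);print(c,np.c_[q[o],g[m][o]].round(1).tolist())
E
```

```text
scene4 [[0.9, 282.1, 150.8, 143.7], [1.9, 284.6, 152.8, 144.0], [1.7, 285.0, 149.5, 116.3], [1.6, 286.9, 153.5, 159.7], [1.5, 287.3, 150.3, 136.0], [0.2, 288.9, 153.3, 170.7], [1.9, 289.7, 151.7, 149.7], [2.9, 290.3, 149.6, 130.7], [0.2, 291.2, 154.3, 176.3], [2.4, 292.1, 153.2, 160.0], [2.3, 292.5, 150.1, 131.7], [-2.7, 292.9, 152.7, 175.7], [1.6, 294.3, 153.6, 173.0], [1.9, 294.8, 150.8, 141.0], [2.8, 295.4, 148.6, 128.0], [0.7, 296.4, 153.7, 184.7], [2.3, 297.2, 152.2, 156.3], [3.0, 297.7, 149.8, 124.7]]
top4 [[-0.5, 283.0, 149.0, 105.3], [-3.0, 283.4, 149.9, 93.0], [0.3, 285.4, 149.3, 121.0], [-2.3, 285.6, 151.0, 117.3], [-4.7, 286.4, 150.7, 73.0], [-1.5, 288.1, 150.7, 133.0], [-3.9, 288.9, 150.5, 92.0], [-0.9, 290.0, 152.5, 133.7], [-3.2, 291.1, 151.3, 112.7], [-5.5, 292.2, 149.9, 70.7], [0.1, 293.1, 150.4, 140.0], [-2.5, 293.3, 152.1, 137.0], [-4.9, 293.9, 152.3, 91.7], [0.7, 295.2, 151.4, 141.0], [-1.8, 295.6, 152.4, 142.3], [-4.2, 296.3, 152.6, 97.3], [-1.1, 297.8, 153.2, 136.0], [1.6, 298.0, 150.3, 126.0], [-3.5, 298.5, 153.3, 104.3]]
```

```bash
cat > cyl.py <<'E'
from fz import *
import itertools,sys
n=sys.argv[1]; tot=None
rs=np.arange(1.5,5.1,.25)/1000
for c in("scene","top"):
    f=np.load(c+n+".npz");Pw=cloud(f);Q=J(Pw);K=f["intrinsics"];T=f["world_from_camera"]
    zf=frame(f)[1]; C=J(T[:3,3])
    # pixels whose ray passes the plane z=.151 within the strip round the rod
    v,u=np.mgrid[:420,:560]; D=np.stack([(u-K[0,2])/K[0,0],-(v-K[1,2])/K[1,1],-np.ones(u.shape)],-1)@T[:3,:3].T
    D=J(D+np.array([.4984,-.0513,0])); t=(.151-C[2])/D[...,2]; H=C+D*t[...,None]
    m=(np.abs(H[...,0])<.016)&(H[...,1]>.287)&(H[...,1]<.298)
    d=D[m];z=f["range_z"][m]; on=np.abs(z-t[m])<.015; print(c,"px",m.sum(),"on",on.sum())
    best=[]
    for r in rs:
        b=(1e9,)
        for x0,z0 in itertools.product(np.arange(-6,6.1,.25)/1000,np.arange(144,157,.25)/1000):
            ox,oz=C[0]-x0,C[2]-z0
            A=d[:,0]**2+d[:,2]**2;B=ox*d[:,0]+oz*d[:,2];G=ox*ox+oz*oz-r*r;disc=B*B-A*G
            hit=disc>0; tt=(-B-np.sqrt(np.maximum(disc,0)))/A
            k=hit&on; miss=(hit!=on)
            gap=np.abs(np.sqrt(np.maximum(G+r*r-B*B/A,0))-r)   # distance of the ray to the surface
            cost=(((tt-z)[k]/.0008)**2).clip(0,9).sum()+((gap[miss]/.0006)**2+2).clip(0,9).sum()
            if cost<b[0]: b=(cost,x0*1000,z0*1000)
        best.append(b)
    print(" ".join("r%.2f:c%.0f x%.1f dz%.2f;"%(r*1000,b[0],b[1],b[2]-zf*1000) for r,b in zip(rs,best)))
E
python3 cyl.py 4
```

```text
scene px 42 on 14
r1.50:c40 x0.8 dz2.75; r1.75:c32 x0.5 dz2.25; r2.00:c29 x0.2 dz2.50; r2.25:c24 x0.0 dz2.25; r2.50:c20 x0.0 dz1.75; r2.75:c16 x-0.5 dz1.50; r3.00:c15 x-0.5 dz1.25; r3.25:c14 x-0.5 dz1.00; r3.50:c14 x-0.8 dz0.75; r3.75:c16 x-1.0 dz0.50; r4.00:c17 x-1.0 dz0.25; r4.25:c21 x-1.5 dz0.00; r4.50:c26 x-1.8 dz0.00; r4.75:c31 x-1.8 dz-0.50; r5.00:c39 x-1.8 dz-0.75;
top px 52 on 12
r1.50:c42 x-2.5 dz1.75; r1.75:c39 x-2.2 dz1.75; r2.00:c33 x-1.8 dz1.50; r2.25:c28 x-1.8 dz1.50; r2.50:c24 x-2.0 dz1.00; r2.75:c23 x-1.8 dz1.00; r3.00:c20 x-2.5 dz0.75; r3.25:c18 x-2.5 dz0.25; r3.50:c19 x-2.2 dz0.25; r3.75:c18 x-2.2 dz-0.25; r4.00:c20 x-2.0 dz-0.50; r4.25:c23 x-2.0 dz-0.75; r4.50:c26 x-2.2 dz-1.00; r4.75:c30 x-2.2 dz-1.25; r5.00:c37 x-2.0 dz-1.50;
```

jog_arm --motion "0 -0.0041 -0.0246 0 0 0 0;0 -0.0035 -0.0495 0 0 0 0;0 0.0019 -0.0738 0 0 0 0;0 0.0019 -0.0738 0 0 0 0;0 0.0019 -0.0738 0 0 0 0"

```text
time: 27.2
tool_pos: [0.4328, -0.0652, 0.1201]
tool_rot: [-0.001, 0.966, 0.26, -0.002]
contact_force: [-4.6, -1.4, 7.2]
gripper_width: 0.322
grasp_force: 59.9
```

```bash
python3 st.py; python3 avg.py 5 2>/dev/null | grep -E "^\(1|tip|0\.2"; python3 cyl.py 5
```

```text
t 27.2 pos [ 0.4328 -0.0652  0.1201] r 0.067 ang -168.1 F [-4.6 -1.4  7.2] T [-0.13  0.58  0.03] w 0.322 gf 59.9
(1464, np.float64(0.1506), 504, np.float64(0.1507))
  y0.270 n28 x-0.0004 z med 0.1509 max 0.1520 min 0.1500
  y0.276 n35 x0.0007 z med 0.1502 max 0.1524 min 0.1384
  y0.282 n4 x0.0016 z med 0.1514 max 0.1521 min 0.1504
  y0.288 n7 x0.0012 z med 0.1522 max 0.1542 min 0.1488
  y0.294 n8 x0.0020 z med 0.1523 max 0.1532 min 0.1490
tip [([0.4186, 0.213, 0.1504], 0.58), ([0.4186, 0.213, 0.1504], 0.58), ([0.4186, 0.213, 0.1504], 0.58), ([0.4186, 0.213, 0.1504], 0.58)]
(1548, np.float64(0.1496), 510, np.float64(0.1497))
  y0.270 n36 x0.0005 z med 0.1497 max 0.1519 min 0.1477
  y0.276 n29 x-0.0013 z med 0.1498 max 0.1509 min 0.1486
  y0.282 n6 x-0.0019 z med 0.1499 max 0.1517 min 0.1487
  y0.288 n7 x-0.0032 z med 0.1515 max 0.1527 min 0.1498
  y0.294 n6 x-0.0014 z med 0.1517 max 0.1535 min 0.1498
tip [([0.4178, 0.2128, 0.1504], 0.66), ([0.4178, 0.2128, 0.1504], 0.66), ([0.4178, 0.2128, 0.1504], 0.66), ([0.4178, 0.2128, 0.1504], 0.66)]
scene px 42 on 14
r1.50:c44 x0.8 dz0.90; r1.75:c37 x0.5 dz0.90; r2.00:c30 x0.5 dz0.40; r2.25:c24 x0.2 dz0.15; r2.50:c19 x0.2 dz-0.10; r2.75:c17 x0.0 dz-0.35; r3.00:c14 x-0.5 dz-0.10; r3.25:c12 x-0.8 dz-0.35; r3.50:c11 x-1.0 dz-0.60; r3.75:c14 x-1.0 dz-0.85; r4.00:c14 x-1.2 dz-1.10; r4.25:c19 x-1.5 dz-1.10; r4.50:c23 x-1.8 dz-1.35; r4.75:c27 x-1.8 dz-1.60; r5.00:c35 x-2.0 dz-2.10;
top px 52 on 12
r1.50:c40 x-2.0 dz0.90; r1.75:c35 x-2.2 dz0.90; r2.00:c29 x-2.2 dz0.40; r2.25:c23 x-1.8 dz0.15; r2.50:c18 x-1.8 dz-0.10; r2.75:c16 x-1.8 dz-0.10; r3.00:c15 x-1.5 dz-0.60; r3.25:c17 x-1.2 dz-0.85; r3.50:c18 x-2.2 dz-0.85; r3.75:c16 x-2.0 dz-1.10; r4.00:c17 x-2.0 dz-1.60; r4.25:c21 x-2.0 dz-1.85; r4.50:c25 x-2.2 dz-2.10; r4.75:c29 x-2.2 dz-2.35; r5.00:c35 x-2.0 dz-2.60;
```

The frame is level with the pointer axis within the measurement error. I'll release the knob and rise.

jog_arm --motion "60 0 0 0 0 0 0;60 0 0 0 0 0 0;60 0 0 -0.06 0 0 0;60 0 0 -0.14 0 0 0;60 0 0 -0.24 0 0 0"

```text
time: 29.02
tool_pos: [0.4331, -0.0652, 0.2394]
tool_rot: [-0.001, 0.966, 0.26, -0.002]
contact_force: [1.0, 0.2, -0.2]
gripper_width: 0.601
grasp_force: 0.0
```

```bash
python3 st.py; python3 - <<'E'
from fz import *
f=grab_frame("scene");np.savez("scene6.npz",**f);print(frame(f),frame(grab_frame("top")))
for c in("scene","top"):
    for t in("crank","handle"): print(c,t,[(np.round(q["at"],4).tolist(),round(q["p"],2)) for q in place_of(c,t)[:1]])
P=cloud(f)
m=near(P,(.4984,-.0513),.03,.10,.16);q=P[m];print("crank top z98",np.percentile(q[:,2],[50,90,98]).round(4))
a=f["color"][150:310,230:440,::-1];cv2.imwrite("pics/e.png",cv2.resize(a,None,fx=3.5,fy=3.5,interpolation=cv2.INTER_CUBIC))
E
```

```text
t 29.025 pos [ 0.4331 -0.0652  0.2394] r 0.0668 ang -168.0 F [ 1.   0.2 -0.2] T [ 0.03 -0.09  0.02] w 0.601 gf 0.0
(1439, np.float64(0.1503), 498, np.float64(0.1506)) (1490, np.float64(0.1493), 511, np.float64(0.1495))
scene crank [([0.4953, -0.0466, 0.0732], 0.79)]
scene handle [([0.4329, -0.0626, 0.1406], 0.82)]
top crank [([0.5042, -0.0495, 0.0753], 0.65)]
top handle []
crank top z98 [0.1189 0.142  0.1441]
```

View pics/e.png

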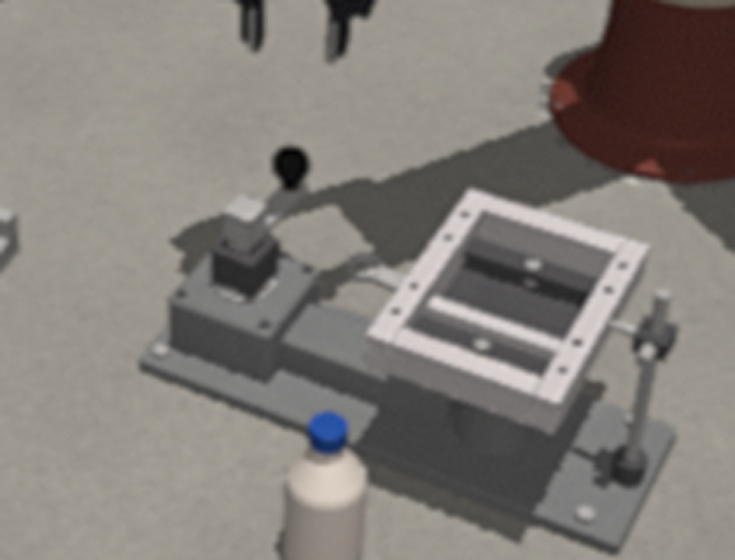

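The crank hub sits on the collar (crop 245,265; boss top at z = 0.142), the gripper is clear, and the frame rail meets the pointer at (612,325). Handing in.

```bash
python3 -c "
from plant import job_done
print(job_done())"
```

```text
the job is handed in; nothing more can be done
None
```

I handed the job in at about 29 s: the crank is fully down on the spindle and was wound clockwise by its handle. The frame top is level with the pointer tip to within about 1 mm by my camera measurements, and the gripper is clear of everything.

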